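# Release and open the ratchet clamp on the cedar shelf

### The arm

A 6-joint arm with a two-finger parallel gripper is mounted at the origin on the work surface. World frame = base frame: x ahead of the robot, y to its left, z up, the work surface at z = 0. Lengths are in m, angles in rad, forces in N, time in s.
With the tool pointing down it reaches from about 0.35 to 0.85 m from the base axis. Payload 8.1 kg.
Tool frame: the origin (TCP) lies at the centre of the arm's flange, where the gripper is bolted on; the fingertips stand 186 mm ahead of it and the grasp point (between the pads) lies 167 mm ahead of it; z points along the fingers, y is the line along which they close (so a half turn about z gives the same grasp; the last joint's range is limited). The gripper opens to 93 mm and grips with 3 to 60 N. Pads are 15 mm wide; open, the fingers measure 128 mm over their backs; the gripper's body (75 mm by 188 mm) begins 65 mm behind the grasp point.
Start: joints at [1.226, 0.13, 1.488, -0, 1.523, -0.085], TCP at [0.154, 0.58, 0.405] pointing down, gripper open.
Joint ranges: [-2.96, 2.96], [-0.89, 2.26], [0.02, 2.5], [-1.34, 4.48], [0, 2.73], [-2.66, 2.66]. Speed limits (rad/s): [2.39, 2.39, 2.79, 3.14, 3.14, 3.14].

### API

Orientations are given as a rotation vector (axis times angle).
In Python, from plant import robot gives the robot as it stands.
- The arm moves only by the tool apply_moves, never from a script. Its argument "series" is a list of rows, each a list of 2 entries, a list of its own where there are three numbers: the shift along the tool's x, y, z in mm, then the turn, a rotation vector about the tool's x, y, z in rad. A call has 1 to 12 rows; each row shifts and turns the commanded pose from where the row before left it, along the tool's axes as they then stand; what a row does not reach is not made up. A row lasts 1/12 s, in which the tool goes at most 41.7 mm and 7.16 degrees, less where a joint would pass 70% of its speed; a pose out of reach is approached as far as the arm can. A call is refused whole if a number of a shift passes 41.7 or a number of a turn 0.125, either way. A call with a gripper value outside its range is refused whole. "claw" is the opening, from 0 (shut) to 1 (fully open), set as the call begins (left out, the last holds). The fingers move at their own pace and stop on an object; "newtons" is the grip in N (left out, the last holds). Time passes only in rows, so rows that do not move let the fingers close. It gives the time, the measured TCP pose, the force, the opening and the grip force at its end, in the units of the state.
- robot.read_state(): the state, without advancing time (a new reading comes with each control period).
- robot.read_camera(name): name is "side" or "top"; returns (picture, depth): 384x512x3 uint8, blue, green, red; 384x512 float32, m along the optical axis (not along the pixel's ray), 0 where there is no reading.
- robot.calibration(name): a dict with "fx", "fy", "cx", "cy" (pixels), "extrinsics" (4x4, takes a point from world to camera coordinates). Camera axes: x right, y down, z forward; pixel columns grow to the right and rows downward; lengths in m; the calibration is good to about 2 mm. A picture is of the moment at which its call begins. calibration takes no time and is no camera call.
- robot.close_job(): hands the job in; it is judged then, once.
The state is a dict: "t": time; "q": joint angles; "dq": joint speeds; "joint_torque": joint torques, N m; "tool_pos": TCP position; "orientation": TCP orientation; "force": force on the tool from outside, world axes, zero at the start; "wrist_torque": the same for the moment, N m; "opening": finger opening in m; "gripper_force": force on a finger pad.
Only numpy, scipy, OpenCV 4.12 (cv2) and the standard library are available. Lean on these libraries where they do the work, as an engineer would, in place of code of your own. Each camera call takes 0.05 s, during which the arm holds its last target. There are 200 camera calls.

### The job

Open the ratchet clamp on the cedar shelf all the way, ready for a longer part: press the red release button on its sliding jaw fully down, where it stays, then push the orange jaw back along the bar, away from the grey hinge, until it stops against the blue end block. Only press and push with the fingers; leave the hinge in the clamp, the other things on the shelf and the drawer where they are, and finish with the arm clear of everything.

Things in the scene. Friction and masses are not known exactly. Their poses are not given: they have to be found in the camera images.
- clamp: Ratchet clamp screwed to the shelf. Origin: centre of its underside, on the shelf top (100 mm above the table). y runs along the bar to the fixed blue jaw (70 mm wide, 100 high, inner face at y = +125 mm); z up; x mostly away from the robot. Bar 40 mm wide, its top 46 mm above the shelf. The blue end block at the other end, 66 mm wide, 76 high, spans y = -137 to -163 mm.
- jaw (a joint): Sliding jaw's travel along the bar, m: 0 is next to the hinge; it grows as the jaw goes back (towards the clamp's -y); 0.150 is fully back at the end block. No spring: pushing takes about 3 to 6 N and it stays where left. Locked both ways (about 3 mm of play) until the release is pressed.
- release (a joint): The release button's travel in m: 0 is up (locked), 0.009 fully down. From about 0.007 on the jaw is free. It takes about 3 to 4 N, has no spring and stays down where it is left.
- release_top (a point): Centre of the top of the red round release button, 28 mm across, pressed straight down. When up, its top is 96 mm above the shelf, 18 mm above the jaw's black carriage (70 mm along x, 73 mm along y). It rides on the jaw, 55 mm behind the jaw's front face; the orange plate there is 11 mm higher than the button.
- push_face (a point): Point on the sliding jaw's front face (towards the hinge, facing the clamp's +y), in the middle of the orange wing that stands out on the robot's side of the bar. Axes as the clamp's. Plate 12 mm thick, from 22 to 107 mm above the shelf; the point is 85 mm above it; the wing reaches 30 mm either side of it along x. The space in front of the wing (+y) is free down to the shelf.
- hinge: Grey folded gate hinge standing upright on the bar in front of the fixed jaw, 45 mm (x) by 16 mm (y) by 50 mm high; loose. Origin at the centre of its underside, 46 mm above the shelf. To be left alone.
- tyre_lever: Steel tyre lever, 215 mm long, 22 mm wide, 10 mm high, lying along y at the back of the shelf; loose, leave alone. Origin at the centre of its underside.
- tap_handle: Green plastic cross tap handle, 68 mm across, 30 mm high; loose, leave alone. Origin at the centre of its underside.
- cooker_valve: Aluminium pressure cooker valve, 38 mm across, 50 mm high; loose, leave alone. Origin at the centre of its underside.
- bucket_clip: Blue plastic bucket handle clip, 30 x 50 x 31 mm; loose, leave alone. Origin at the centre of its underside.
- screw_jar: Amber screw jar with yellow cap, 52 mm across, 70 mm high; loose, leave alone. Origin at the centre of its underside.
- drawer (a joint): The drawer under the shelf, chrome knob at the front: opening in m, 0 shut. Leave shut.

How it is judged:
On the way, in this order (a step that is already met when the one before it is completed fails the run):
1. the release button is pressed down (value of joint release above 0.007 m and value of joint jaw below 0.1 m), for 0.1 s.
2. the jaw is pushed fully back (value of joint jaw above 0.144 m), for 0.2 s.
At the end, for the whole second after the job is handed in: The jaw stands within 6 mm of its fully-back stop (joint over 0.144 of 0.150 m) and at rest, the release button still down (over 0.007 m), the hinge upright in its place, nothing loose moved more than 20 mm, the drawer shut (under 20 mm) (value of joint jaw above 0.144 m and value of joint release above 0.007 m and velocity of joint jaw between -0.005 and 0.005 m/s and y of hinge in the frame of clamp above 0.09 m and angle between hinge's own z axis and vertical below 0.15 rad and value of joint drawer below 0.02 m and not (distance of tyre_lever from where it was at the start of the episode above 0.02 m) and not (distance of tap_handle from where it was at the start of the episode above 0.02 m) and not (distance of cooker_valve from where it was at the start of the episode above 0.02 m) and not (distance of bucket_clip from where it was at the start of the episode above 0.02 m) and not (distance of screw_jar from where it was at the start of the episode above 0.02 m) and not (distance of hinge from where it was at the start of the episode above 0.02 m)); the robot touches nothing.
It fails at once if a loose thing was moved more than 20 mm, lifted or carried (distance of any of tyre_lever, tap_handle, cooker_valve, bucket_clip, screw_jar, hinge from where it was at the start of the episode above 0.02 m).
It fails at once if the hinge was tipped (angle between hinge's own z axis and vertical above 0.35 rad).
It fails at once if the drawer was pulled open (value of joint drawer above 0.02 m).
It also fails if it takes over 42 s, if anything falls off the work surface, if the arm or the gripper's body presses on something with over 40 N, if the wrist force passes 120 N, or if a joint passes its speed limit or range.

## Working session

There is one attempt and no reset: what is moved stays moved. The work goes in short steps, Python scripts to look and compute and a tool call to move; the robot and the scene stay as the last step left them, time stands still between calls to the robot, and variables do not carry over. Pictures are saved under pics/ and viewed, at most 10 in all, crops included, and the job is handed in when it is done.

Besides the shell and the picture viewer there is one more tool, called after ">>>" as name([rows], argument=value, ...), one row to a line, values as JSON. apply_moves: Moves the arm, as the interface text tells. Its arguments: {"type":"object","properties":{"series":{"type":"array"},"claw":{"type":"number"},"newtons":{"type":"number"}},"required":["series"]}

```bash
mkdir -p pics; python3 - <<'E'
from plant import robot
import cv2,numpy as np
for n in("top","side"):
    p,d=robot.read_camera(n);cv2.imwrite(f"pics/{n}0.png",p);np.save(f"pics/{n}0.npy",d)
    c=robot.calibration(n);print(n,c["fx"],c["cx"],c["cy"],np.round(c["extrinsics"],3).tolist())
s=robot.read_state();print(s)
E
```

```text
top 434.8795471350742 259.53616473015745 193.97858456945735 [[0.03, -1.0, -0.004, -0.0], [-0.995, -0.029, -0.095, 0.615], [0.095, 0.006, -0.995, 1.329], [0.0, 0.0, 0.0, 1.0]]
side 439.050522229433 251.62186938547796 188.26814101575772 [[0.924, -0.382, 0.016, -0.529], [-0.27, -0.682, -0.68, 0.255], [0.27, 0.624, -0.733, 0.971], [0.0, 0.0, 0.0, 1.0]]
{'t': 0.1, 'q': array([ 1.22561835e+00,  1.31108711e-01,  1.48917074e+00, -1.10087599e-05,
        1.52300977e+00, -8.53681064e-02]), 'dq': array([-0.00069648, -0.00225119, -0.00051193, -0.00022321,  0.00080337,
        0.00194099]), 'joint_torque': array([ 7.19851923e-04, -5.61341000e+01, -4.93094623e+01,  7.69186509e-02,
        2.92360398e-02, -9.15264332e-05]), 'tool_pos': array([0.15403003, 0.57967872, 0.40377811]), 'orientation': array([-4.06915006e-01, -3.11477259e+00,  2.60684775e-03]), 'force': array([-0.62504685,  0.39308895,  0.18069742]), 'wrist_torque': array([ 0.01801354,  0.00720029, -0.03241653]), 'gripper_force': 0.0, 'opening': 0.09314517077623354}
```

View pics/top0.png

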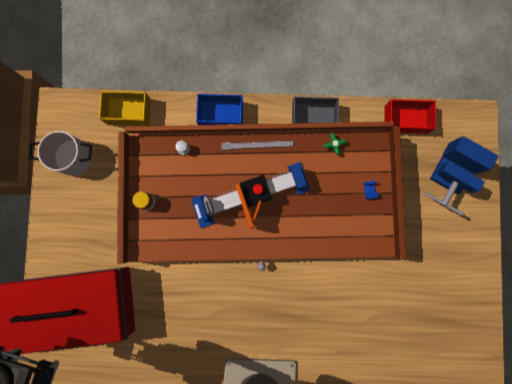

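View pics/side0.png

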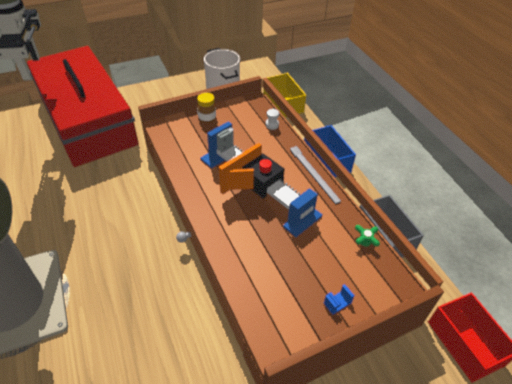

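The top view shows the fixed blue jaw at (203,210), the end block at (298,180), the red button at (258,189) and the orange wing running to about (250,225). The side view shows the button at (265,166) and the wing around (238,165).

```bash
cat > h.py <<'E'
from plant import robot
import cv2,numpy as np
def cloud(n,p,d):
    c=robot.calibration(n);v,u=np.mgrid[:384,:512]
    P=np.stack([(u-c["cx"])/c["fx"]*d,(v-c["cy"])/c["fy"]*d,d],-1)
    E=np.array(c["extrinsics"]);return (P-E[:3,3])@E[:3,:3]
def mask(p,lo,hi,box):
    m=cv2.inRange(cv2.cvtColor(p,cv2.COLOR_BGR2HSV),lo,hi)>0
    b=np.zeros_like(m);b[box[1]:box[3],box[0]:box[2]]=1;return m&b
E
python3 - <<'E'
from h import *
B={"top":(185,155,315,235),"side":(195,115,330,240)}
R={}
for n in B:
    p=cv2.imread(f"pics/{n}0.png");d=np.load(f"pics/{n}0.npy");W=cloud(n,p,d);R[n]=W
    for name,lo,hi in(("red",(0,215,120),(4,255,255)),("red2",(174,200,120),(180,255,255)),("orange",(9,215,150),(17,255,255)),("blue",(100,120,50),(125,255,255))):
        m=mask(p,lo,hi,B[n])&(d>0);k,l,s,c=cv2.connectedComponentsWithStats(m.astype(np.uint8))
        for i in range(1,k):
            if s[i,4]<15:continue
            q=W[l==i];zt=np.percentile(q[:,2],95);t=q[q[:,2]>zt-.008]
            print(n,name,s[i],"top z %.3f"%zt,"mean",t.mean(0).round(3),"min",t.min(0).round(3),"max",t.max(0).round(3))
            if name!="red" and n=="top":
                r=cv2.minAreaRect((t[:,:2]*1000).astype(np.float32));print("   rect",np.round(r[0],1),np.round(r[1],1),round(r[2],1))
    print("shelf z",[W[v,u].round(3) for v,u in (((215,160),(215,300),(150,300)) if n=="top" else ((280,250),(200,190)))])
W=R["top"]
for u,v in((60,310),(120,280),(30,350),(125,180),(300,128),(300,258)):print(u,v,W[v,u].round(3))
# upscaled crop
p=cv2.imread("pics/top0.png")[150:240,180:320];cv2.imwrite("pics/crop0.png",cv2.resize(p,None,fx=5.5,fy=5.5,interpolation=cv2.INTER_CUBIC))
E
```

```text
top red [253 184  10  10  77] top z 0.199 mean [0.614 0.023 0.196] min [0.601 0.01  0.191] max [0.626 0.035 0.202]
top orange [235 184  18  44 164] top z 0.211 mean [0.562 0.056 0.207] min [0.507 0.034 0.203] max [0.623 0.081 0.213]
   rect [565.4  57.5] [121.4  10.3] 20.5
top orange [254 201   7  18  33] top z 0.199 mean [0.556 0.023 0.195] min [0.532 0.015 0.192] max [0.579 0.03  0.2  ]
   rect [555.7  23.4] [ 4.9 48.3] 71.6
top blue [288 163  22  31 332] top z 0.179 mean [ 0.657 -0.09   0.176] min [ 0.623 -0.112  0.171] max [ 0.691 -0.069  0.182]
   rect [657.  -89.9] [65.  26.3] 20.8
top blue [192 195  22  32 266] top z 0.203 mean [0.556 0.174 0.201] min [0.525 0.157 0.196] max [0.588 0.193 0.208]
   rect [556.4 173.6] [66.8 16.2] 21.5
shelf z [array([0.537, 0.308, 0.103]), array([ 0.551, -0.107,  0.064]), array([ 0.742, -0.099,  0.104])]
side orange [219 144  42  26 150] top z 0.208 mean [0.562 0.053 0.206] min [0.506 0.027 0.202] max [0.62  0.078 0.21 ]
side orange [230 169  23   4  52] top z 0.195 mean [0.552 0.021 0.193] min [0.528 0.011 0.189] max [0.577 0.031 0.196]
side blue [201 123  30  44 417] top z 0.200 mean [0.549 0.168 0.199] min [0.521 0.153 0.193] max [0.585 0.186 0.202]
side blue [315 125  15  23 183] top z 0.069 mean [0.886 0.215 0.066] min [0.862 0.211 0.061] max [0.91  0.219 0.071]
side blue [316 153  14  17  18] top z 0.059 mean [0.828 0.106 0.055] min [0.826 0.078 0.051] max [0.831 0.142 0.059]
side blue [284 189  37  47 861] top z 0.177 mean [ 0.652 -0.096  0.175] min [ 0.62  -0.115  0.169] max [ 0.686 -0.075  0.18 ]
shelf z [array([ 0.488, -0.191,  0.09 ]), array([0.436, 0.059, 0.101])]
60 310 [0.261 0.566 0.139]
120 280 [0.345 0.414 0.105]
30 350 [0.149 0.643 0.137]
125 180 [0.634 0.409 0.129]
300 128 [ 0.801 -0.096  0.134]
300 258 [ 0.422 -0.109  0.076]
```

View pics/crop0.png

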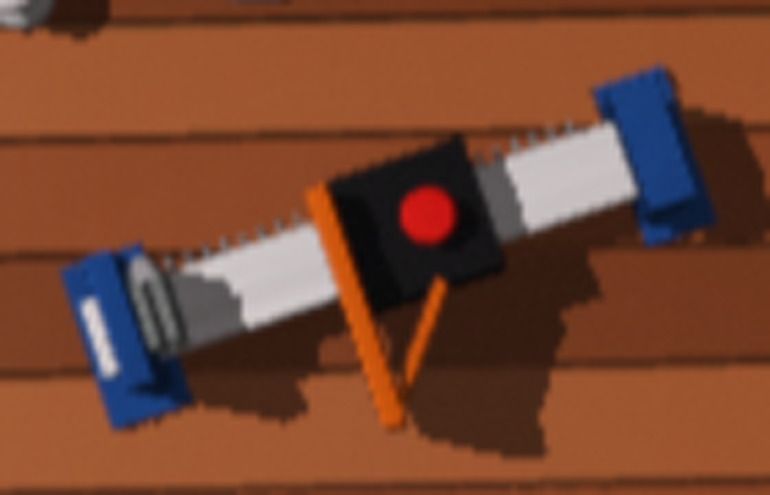

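The crop confirms the layout: the carriage has its button behind the plate, the wing reaches toward the robot, and the space in front of the wing is free. Clamp +y points along world (-0.357, 0.934), so I'll turn the tool to line its x up with that and travel high.

>>> apply_moves([
  [[0, 0, -10], [0, 0, 0.118]],
  [[0, 0, -10], [0, 0, 0.118]],
  [[0, 0, -10], [0, 0, 0.118]],
  [[0, 0, -10], [0, 0, 0.118]],
  [[0, 0, -10], [0, 0, 0.118]],
  [[0, 0, -5], [0, 0, 0.118]],
  [[0, 0, 0], [0, 0, 0.118]],
  [[0, 0, 0], [0, 0, 0.118]],
], claw=0)

```text
t: 0.77
tool_pos: [0.1541, 0.5799, 0.4599]
orientation: [-1.786, -2.584, -0.0]
force: [-1.3, -0.8, 0.6]
opening: 0.0439
gripper_force: 0.0
```

>>> apply_moves([
  [[-36, 12, 0], [0, 0, 0]],
  [[-36, 12, 0], [0, 0, 0]],
  [[-36, 12, 0], [0, 0, 0]],
  [[-36, 12, 0], [0, 0, 0]],
  [[-36, 12, 0], [0, 0, 0]],
  [[-36, 12, 0], [0, 0, 0]],
  [[-36, 12, 0], [0, 0, 0]],
  [[-36, 12, 0], [0, 0, 0]],
  [[-36, 12, 0], [0, 0, 0]],
  [[-36, 12, 0], [0, 0, 0]],
  [[-36, 12, 0], [0, 0, 0]],
  [[-36, 12, 0], [0, 0, 0]],
])

```text
t: 1.77
tool_pos: [0.4442, 0.2266, 0.4595]
orientation: [-1.779, -2.589, 0.0]
force: [-0.1, 0.6, 0.3]
opening: 0.0002
gripper_force: 0.0
```

>>> apply_moves([
  [[-36, 12, 0], [0, 0, 0]],
  [[-36, 12, 0], [0, 0, 0]],
  [[-36, 12, 0], [0, 0, 0]],
  [[-36, 12, 0], [0, 0, 0]],
  [[-36, 12, 0], [0, 0, 0]],
  [[-36, 12, 0], [0, 0, 0]],
  [[-36, 12, 0], [0, 0, 0]],
  [[0, 0, 0], [0, 0, 0]],
  [[0, 0, 0], [0, 0, 0]],
])

```text
t: 2.52
tool_pos: [0.6131, 0.0214, 0.4581]
orientation: [-1.782, -2.585, 0.002]
force: [-0.2, 0.8, -0.1]
opening: 0.0004
gripper_force: 0.0
```

```bash
cat >> h.py <<'E'
from scipy.spatial.transform import Rotation
def rel(pt):
    s=robot.read_state();R=Rotation.from_rotvec(s["orientation"]).as_matrix()
    tip=s["tool_pos"]+R[:,2]*.186
    print("t",s["t"],"tcp",s["tool_pos"].round(4),"tip",tip.round(4),"q",s["q"].round(2),"F",s["force"].round(1),"open",round(s["opening"],4))
    print("R",R.round(3).tolist());print("to go (tool mm)",(R.T@(np.array(pt)-tip)*1000).round(1))
E
python3 - <<'E'
from h import *
rel([.614,.023,.196])
p,d=robot.read_camera("side");cv2.imwrite("pics/s1.png",cv2.resize(p[80:280,150:400],None,fx=3,fy=3))
E
```

```text
t 2.5167 tcp [0.6131 0.0214 0.4581] tip [0.6126 0.0214 0.2721] q [-0.05  0.15  1.37 -0.    1.62 -0.41] F [-0.2  0.8 -0.1] open 0.0004
R [[-0.356, 0.935, -0.003], [0.935, 0.356, 0.0], [0.001, -0.002, -1.0]]
to go (tool mm) [ 0.9  2.  76.1]
```

View pics/s1.png

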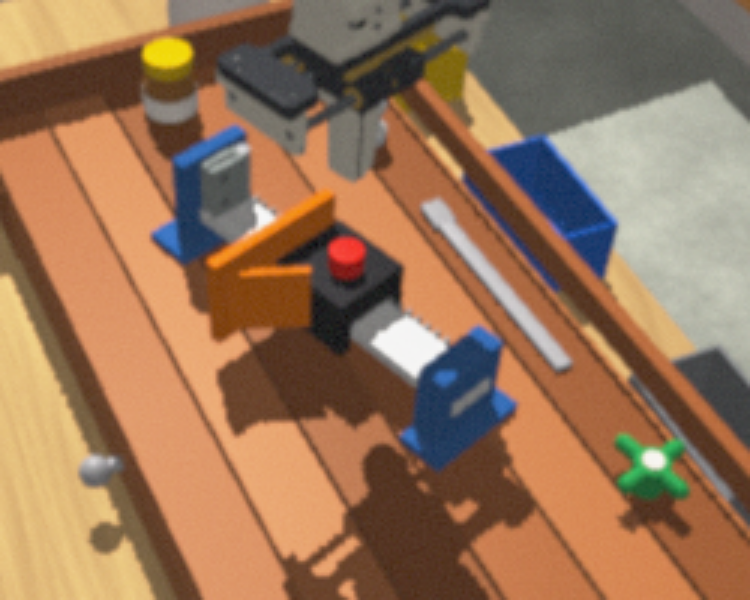

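The crop shows the closed fingertips at about (355,170), directly above the button at (347,258). Nothing is in the way of descending.

>>> apply_moves([
  [[1, 2, 20], [0, 0, 0]],
  [[0, 0, 25], [0, 0, 0]],
  [[0, 0, 15], [0, 0, 0]],
  [[0, 0, 5], [0, 0, 0]],
  [[0, 0, 0], [0, 0, 0]],
  [[0, 0, 2], [0, 0, 0]],
  [[0, 0, 2], [0, 0, 0]],
  [[0, 0, 2], [0, 0, 0]],
  [[0, 0, 2], [0, 0, 0]],
  [[0, 0, 2], [0, 0, 0]],
])

```text
t: 3.4
tool_pos: [0.614, 0.0249, 0.3853]
orientation: [1.778, 2.589, 0.001]
force: [-0.1, -0.2, 0.4]
opening: 0.0004
gripper_force: 0.0
```

>>> apply_moves([
  [[0, 0, 2], [0, 0, 0]],
  [[0, 0, 2], [0, 0, 0]],
  [[0, 0, 2], [0, 0, 0]],
  [[0, 0, 1], [0, 0, 0]],
  [[0, 0, 0], [0, 0, 0]],
  [[0, 0, 0], [0, 0, 0]],
])

```text
t: 3.9
tool_pos: [0.6139, 0.0249, 0.3776]
orientation: [1.779, 2.589, 0.0]
force: [-0.0, 1.0, 0.5]
opening: 0.0006
gripper_force: 0.3
```

>>> apply_moves([
  [[0, 0, 1], [0, 0, 0]],
  [[0, 0, 1], [0, 0, 0]],
  [[0, 0, 1], [0, 0, 0]],
])

```text
t: 4.15
tool_pos: [0.6139, 0.0249, 0.3748]
orientation: [1.779, 2.589, 0.0]
force: [-0.4, -1.1, 3.4]
opening: 0.0004
gripper_force: 1.4
```

>>> apply_moves([
  [[0, 0, 1], [0, 0, 0]],
  [[0, 0, 1], [0, 0, 0]],
  [[0, 0, 1], [0, 0, 0]],
])

```text
t: 4.4
tool_pos: [0.6139, 0.0249, 0.3733]
orientation: [1.778, 2.589, 0.001]
force: [-6.8, 0.5, 17.1]
opening: 0.0008
gripper_force: 8.4
```

Force has jumped to 17 N with the tip at 0.187, so the button is bottomed. I'll lift off and go to the front of the wing.

>>> apply_moves([
  [[0, 0, 0], [0, 0, 0]],
  [[0, 0, -5], [0, 0, 0]],
  [[0, 0, -20], [0, 0, 0]],
  [[0, 0, -30], [0, 0, 0]],
  [[28, -16, 0], [0, 0, 0]],
  [[28, -24, 0], [0, 0, 0]],
  [[28, -24, 0], [0, 0, 0]],
  [[0, 0, 0], [0, 0, 0]],
  [[0, 0, 0], [0, 0, 0]],
])

```text
t: 5.15
tool_pos: [0.5226, 0.0812, 0.4263]
orientation: [-1.776, -2.591, 0.0]
force: [0.8, -0.7, 0.4]
opening: 0.0004
gripper_force: 0.0
```

```bash
python3 - <<'E'
from h import *
rel([.524,.080,.165])
B=(240,175,275,205)
p,d=robot.read_camera("side");W=cloud("side",p,d)
m=mask(p,(0,215,120),(4,255,255),(245,140,300,200));m|=mask(p,(174,200,120),(180,255,255),(245,140,300,200))
q=W[m&(d>0)];print(m.sum(),q.mean(0),np.percentile(q[:,2],[5,50,95]))
q=p[80:280,150:400];cv2.imwrite("pics/s2.png",cv2.resize(q,None,fx=3,fy=3))
E
```

```text
t 5.15 tcp [0.5226 0.0812 0.4263] tip [0.5225 0.0812 0.2403] q [ 0.06 -0.07  1.65  0.    1.56 -0.31] F [ 0.8 -0.7  0.4] open 0.0004
R [[-0.361, 0.933, -0.001], [0.933, 0.361, 0.0], [0.0, -0.0, -1.0]]
to go (tool mm) [-1.7  1.  75.3]
5 [0.60799608 0.00967108 0.1837029 ] [0.18089035 0.18272894 0.18710048]
```

View pics/s2.png

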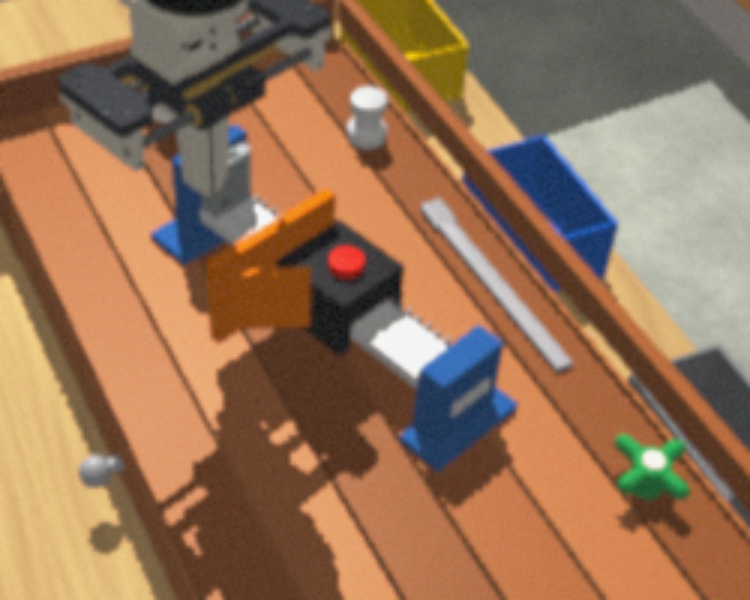

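The button at crop (347,262) is visibly down. The closed fingers are above and in front of the wing at about (205,200), so I'll descend and push.

>>> apply_moves([
  [[0, 0, 20], [0, 0, 0]],
  [[0, 0, 25], [0, 0, 0]],
  [[0, 0, 20], [0, 0, 0]],
  [[0, 0, 10], [0, 0, 0]],
  [[0, 0, 0], [0, 0, 0]],
  [[-5, 0, 0], [0, 0, 0]],
  [[-5, 0, 0], [0, 0, 0]],
  [[-4, 0, 0], [0, 0, 0]],
  [[-3, 0, 0], [0, 0, 0]],
  [[-3, 0, 0], [0, 0, 0]],
  [[-3, 0, 0], [0, 0, 0]],
  [[-3, 0, 0], [0, 0, 0]],
])

```text
t: 6.2
tool_pos: [0.5335, 0.056, 0.3524]
orientation: [1.779, 2.589, 0.002]
force: [-1.7, 3.3, 2.3]
opening: 0.0002
gripper_force: 1.7
```

>>> apply_moves([
  [[-4, 0, 0], [0, 0, 0]],
  [[-4, 0, 0], [0, 0, 0]],
  [[-4, 0, 0], [0, 0, 0]],
  [[-4, 0, 0], [0, 0, 0]],
  [[-4, 0, 0], [0, 0, 0]],
])

```text
t: 6.62
tool_pos: [0.5407, 0.0371, 0.3518]
orientation: [1.779, 2.59, 0.0]
force: [-1.7, 4.4, 3.3]
opening: 0.0004
gripper_force: 1.9
```

>>> apply_moves([
  [[-5, 0, 0], [0, 0, 0]],
  [[-5, 0, 0], [0, 0, 0]],
  [[-5, 0, 0], [0, 0, 0]],
  [[-5, 0, 0], [0, 0, 0]],
  [[-5, 0, 0], [0, 0, 0]],
  [[-5, 0, 0], [0, 0, 0]],
  [[-4, 0, 0], [0, 0, 0]],
  [[-3, 0, 0], [0, 0, 0]],
  [[-3, 0, 0], [0, 0, 0]],
])

```text
t: 7.37
tool_pos: [0.5549, -0.0004, 0.3516]
orientation: [-1.779, -2.589, 0.001]
force: [-1.2, 2.8, 2.5]
opening: 0.0003
gripper_force: 1.7
```

>>> apply_moves([
  [[-3, 0, 0], [0, 0, 0]],
  [[-3, 0, 0], [0, 0, 0]],
  [[-2, 0, 0], [0, 0, 0]],
])

```text
t: 7.62
tool_pos: [0.5577, -0.0078, 0.3516]
orientation: [-1.779, -2.589, 0.001]
force: [-1.6, 2.9, 2.6]
opening: 0.0006
gripper_force: 1.5
```

>>> apply_moves([
  [[-2, 0, 0], [0, 0, 0]],
  [[-2, 0, 0], [0, 0, 0]],
  [[-2, 0, 0], [0, 0, 0]],
  [[-2, 0, 0], [0, 0, 0]],
])

```text
t: 7.95
tool_pos: [0.5597, -0.0127, 0.3516]
orientation: [-1.774, -2.585, -0.004]
force: [-15.2, 25.9, 11.5]
opening: 0.0005
gripper_force: 14.6
```

>>> apply_moves([
  [[-2, 0, 0], [0, 0, 0]],
  [[-1, 0, 0], [0, 0, 0]],
  [[-1, 0, 0], [0, 0, 0]],
])

```text
t: 8.2
tool_pos: [0.5602, -0.0136, 0.3516]
orientation: [-1.768, -2.582, -0.008]
force: [-22.9, 37.6, 16.9]
opening: 0.0008
gripper_force: 21.7
```

The force is up to 44 N with no further motion, so the jaw is against the stop. I'll hold, back off, rise and check.

>>> apply_moves([
  [[0, 0, 0], [0, 0, 0]],
  [[0, 0, 0], [0, 0, 0]],
  [[5, 0, 0], [0, 0, 0]],
  [[10, 0, 0], [0, 0, 0]],
  [[15, 0, 0], [0, 0, 0]],
  [[0, 0, -20], [0, 0, 0]],
  [[0, 0, -40], [0, 0, 0]],
  [[0, 0, -40], [0, 0, 0]],
  [[0, -20, -20], [0, 0, 0]],
  [[0, -20, 0], [0, 0, 0]],
  [[0, 0, 0], [0, 0, 0]],
  [[0, 0, 0], [0, 0, 0]],
])

```text
t: 9.2
tool_pos: [0.5135, -0.0049, 0.4721]
orientation: [1.779, 2.587, 0.001]
force: [-0.3, 0.3, -0.0]
opening: 0.0007
gripper_force: 0.0
```

```bash
python3 - <<'E'
from h import *
rel([.524,.080,.165])
p,d=robot.read_camera("side");t,_=robot.read_camera("top")
a=cv2.resize(p[80:280,150:400],(500,400));b=cv2.resize(t[120:270,110:410],(500,250))
cv2.imwrite("pics/end.png",cv2.resize(np.vstack([a,b]),None,fx=.9,fy=.9))
E
```

```text
t 9.2 tcp [ 0.5135 -0.0049  0.4721] tip [ 0.5138 -0.005   0.2861] q [-0.11 -0.12  1.62 -0.    1.64 -0.48] F [-0.3  0.3 -0. ] open 0.0007
R [[-0.358, 0.934, 0.002], [0.934, 0.358, -0.0], [-0.001, 0.001, -1.0]]
to go (tool mm) [ 75.8  39.8 121.1]
```

View pics/end.png

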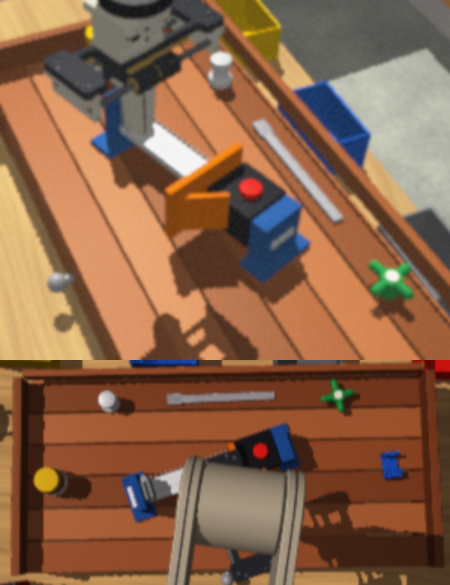

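The carriage touches the end block at (270,225), the button at (250,188) is down, the hinge stands at the fixed jaw, the loose things are in place, and the arm is clear. Handing in.

```bash
python3 -c "
from plant import robot
print(robot.close_job())"
```

```text
the job is handed in; nothing more can be done
None
```

The job is handed in, with no verdict returned: the release button is down, the jaw is pushed back against the blue end block, the hinge and loose things look unmoved in the last pictures, and the arm is clear.

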